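Bolt down the mould plate and clip the pour-hole cover home

TASK

Close up the plaster mould on the bench: turn both black bolt knobs on its metal top plate clockwise to their end stops, and only then put the yellow clip cover over the blue pour neck between them and press it straight down until it snaps and sits fully home on the neck. Keep pressing it down firmly (10 N or more) and finish like that, with the arm still holding the cover pressed home; leave the flask, the jar and the scraper alone.

Things in the scene. Friction and masses are not known exactly. Their poses are not given: they have to be found in the camera images.
- mould: Fixed mould, turned somewhat on the bench: cream plaster block 160 (x) x 310 (y) x 60 mm with a 10 mm aluminium top plate, its upper face 70 mm above the bench. Origin: centre of its underside; z up, y along its long side. The two knobs stand on the plate 110 mm either side of the centre along y, the blue pour neck in the middle.
- neck (a point): Centre of the blue pour neck's opening at the height of its rim, 96 mm above the bench and 26 mm above the plate; axes as the mould's. Rectangular: outside 68 (x) x 64 (y) mm, opening 58 (x) x 48 (y) mm. A sprung roller sticks in through each y side. The cover goes on with its x along the mould's x, either way round, its plug having about 3 mm play a side.
- catch_left_roller (a point): Middle of the sprung steel roller on the neck's +y side: 8 mm diameter, 26 mm long along x, axis 5.5 mm below the rim, 21 mm from the neck's centre; it sticks 7 mm into the opening (34 mm free between the two). The cover's bead pushes it outwards 4 mm, then it springs back above the bead. A red tab outside the neck, up to 40 mm from the centre, moves with it.
- catch_right_roller (a point): Middle of the sprung steel roller on the neck's -y side: 8 mm diameter, 26 mm long along x, axis 5.5 mm below the rim, 21 mm from the neck's centre; it sticks 7 mm into the opening (34 mm free between the two). The cover's bead pushes it outwards 4 mm, then it springs back above the bead. A red tab outside the neck, up to 40 mm from the centre, moves with it.
- knob_left (a joint): Turn of the bolt knob on the mould's +y side, rad: grows clockwise seen from above, end stop at 1.57. At 0 the knob's bar lies along the mould's x axis; at the end stop along its y axis (its long side). Starts part-way, 0.15 to 0.6; stays where it is left; friction about 0.08 N m.
- knob_right (a joint): The same for the bolt knob on the mould's -y side.
- knob_left_grip (a point): On the turning axis of the left knob, mid-grip, 100 mm above the bench. The knob is an upright black bar 46 mm long, 14 mm wide (grip across this), 30 mm high, its top 113 mm and its underside 83 mm above the bench, on a 26 mm round steel hub. Its x axis runs along the bar, towards the end with an orange mark.
- knob_right_grip (a point): The same for the right knob.
- cover: Loose yellow clip cover, 0.10 to 0.21 kg, standing on its plug. Origin: centre of the plug's underside; z up; a half turn about z makes no difference. Plug 24 mm deep, 52 mm in x (ends rounded to 36 at the foot), 30 mm in y, with a rounded bead along each y side (42 mm over both, widest 9 mm up). Lid 84 (x) x 76 (y) mm, from 24 to 30 mm up. Fully home, the origin is 24 mm below neck.
- cover_rib (a point): Middle of the grip rib on the cover's lid, 48 mm above the cover's origin, axes as the cover's. Rib 52 mm long (x), 16 mm thick (y, grip across this), from 30 to 66 mm up. Pressing on: the beads meet the rollers about 17 mm above home; it takes 7 to 15 N to push past, then the force drops suddenly about 10 mm above home and the rollers draw the cover down until its lid meets the rigid rim.
- flask: A steel flask, 68 mm diameter, 190 mm high, standing; origin at the centre of its underside. To be left alone.
- jar: A small glass jar with white cap, 60 mm diameter, 60 mm high, standing; origin at the centre of its underside. To be left alone.
- scraper: A hand spatula about 200 mm long lying on the bench along its own x. To be left alone.
Mind the look-alikes: they are no part of the job. Of the things that look like the cover, take the one that is farthest to the robot's right at the start.

How it is judged:
By the outcome, as a careful person would: the job done as asked, in the order asked, and still so for the second after the job is handed in, while the arm keeps its last pose, push and grip.
It also fails if it takes over 64 s, if anything falls off the work surface, if the arm or the gripper's body presses on something with over 40 N, if the wrist force passes 120 N, or if a joint passes its speed limit or range.

ROBOT

A 6-joint arm with a two-finger parallel gripper is mounted at the origin on the work surface. World frame = base frame: x ahead of the robot, y to its left, z up, the work surface at z = 0. Lengths are in mm, angles in degrees, forces in N, time in s.
With the tool pointing down it reaches from about 300 to 850 mm from the base axis. Payload 4.2 kg.
Tool frame: the origin (TCP) lies between the finger pads; the fingertips stand 22 mm ahead of it and the grasp point (between the pads) lies 3 mm ahead of it (env.finger_overhang is the distance from the TCP to the fingertips, in mm); z points along the fingers, y is the line along which they close (so a half turn about z gives the same grasp; the last joint's range is limited). The gripper opens to 91 mm and grips with 3 to 60 N. Pads are 32 mm wide; open, the fingers measure 118 mm over their backs; the gripper's body (76 mm by 178 mm) begins 60 mm behind the grasp point.
Start: joints at [-78.381, 18.312, 89.639, -0, 72.044, -1.146], TCP at [127.054, -560.801, 235.976] pointing down, gripper open.
Joint ranges: [-177.97, 177.97], [-48.28, 115.42], [12.27, 149.76], [-77.06, 257.06], [2.81, 150.46], [-146.56, 146.56]. Speed limits (degrees/s): [147.25, 147.25, 180, 180, 180, 180].

INTERFACE

Orientations are given as [roll, pitch, yaw] about the fixed x, y, z axes, in that order (R = Rz(yaw) Ry(pitch) Rx(roll)).
In Python, from workcell import state, cams, ticket, look_for, outline_of, env gives the robot as it stands.
- The arm moves only by the tool servo_tool, never from a script. Its argument "steps" is a list of rows, each a list of 3 entries, a list of its own where there are three numbers: the closure in counts, from 0 (fully open) to 255 (shut), then the shift along the tool's x, y, z in mm, then the turn, a rotation vector about the tool's x, y, z in rad. A call has exactly 10 rows; each row shifts and turns the commanded pose from where the row before left it, along the tool's axes as they then stand; what a row does not reach is not made up. A row lasts 1/10 s, in which the tool goes at most 50 mm and 8.59 degrees, less where a joint would pass 70% of its speed; a pose out of reach is approached as far as the arm can. A call with a gripper value outside its range is refused whole. The fingers move at their own pace and stop on an object; "squeeze" is the grip in N (left out, the last holds). Time passes only in rows, so rows that do not move let the fingers close, or fill a call up. It gives the time, the measured TCP pose, the force, the opening and the grip force at its end, in the units of the state.
- state(): the state, without advancing time (a new reading comes with each control period).
- cams.grab_frame(name): name is "scene" or "side" or "wrist"; returns a dict with "color" (420x560x3 uint8, red, green, blue), "z_map" (420x560 float32, mm along the optical axis (not along the pixel's ray), 0 where there is no reading), "fovy" (degrees; the focal length in pixels is half the picture's height over the tangent of half this angle, whatever the lens; pixels are square), "cx", "cy" (the principal point, pixels), "k1" (the pictures are not rectified: a ray, as slopes to the right and down, at radius r is drawn at 1 + k1 r^2 times it, then the intrinsics apply), "eye" and "rotation" of the camera in the world; the wrist camera has in their place "tool_from_camera" (4x4, takes a point from camera to tool coordinates, whose origin is the TCP and whose axes are the flange's). Camera axes: x right, y up, looking along -z (the intrinsics and any distortion apply to the point x, -y, -z); pixel columns grow to the right and rows downward; lengths in mm; the calibration is good to about 2 mm. A picture is of the moment at which its call begins: read the wrist's pose just before it.
- ticket.job_done(): hands the job in; it is judged then, once.
Trained networks look in a picture, given as the dict that the camera call returned (one of the last four; its "shot" number tells which), for a name from the list of things; names that differ only in an ending like _2 or _b are one class to them, and where a whole thing is asked for, a point or a joint stands for the part that bears it (a point fixed in the world has none). Each returns a list of dicts, best first, with "confidence" (0 to 1); they miss things now and then, are a little off and sometimes report something else, mostly with a low value. They report only what shows in the picture. A call takes as long as a camera call. They do not tell look-alikes from the thing itself.
- look_for(picture, thing): "at" ([column, row] in pixels, amid what is visible of it).
- outline_of(picture, thing): "pixels" (420x560 bool, what is visible of it) and "at" ([column, row] in pixels, amid what is visible of it).
The state is a dict: "time_s": time; "qpos": joint angles; "qvel": joint speeds; "effort": joint torques, N m; "ee_pos": TCP position; "ee_rot": TCP orientation; "force": force on the tool from outside, world axes, zero at the start; "torque": the same for the moment, N m; "gripper_width": finger opening in mm; "gripper_force": force on a finger pad.
Only numpy, scipy, OpenCV 4.12 (cv2) and the standard library are available. Lean on these libraries where they do the work, as an engineer would, in place of code of your own. Each camera call takes 0.05 s, during which the arm holds its last target. There are 200 camera calls.

## Working session

There is one attempt and no reset: what is moved stays moved. The work goes in short steps, Python scripts to look and compute and a tool call to move; the robot and the scene stay as the last step left them, time stands still between calls to the robot, and variables do not carry over. Pictures are saved under pics/ and viewed, at most 10 in all, crops included, and the job is handed in when it is done.

Besides the shell and the picture viewer there is one more tool, called after "Call:" as name([rows], argument=value, ...), one row to a line, values as JSON. servo_tool: Moves the arm, as the interface text tells. Its arguments: {"type":"object","properties":{"steps":{"type":"array","items":{"type":"array"}},"squeeze":{"type":"number"}},"required":["steps"]}

```bash
mkdir -p pics; cat > h.py <<'E'
import numpy as np, cv2
from scipy.spatial.transform import Rotation as R
from workcell import state, cams, ticket, look_for, outline_of, env
def pose():
    s=state(); T=np.eye(4); T[:3,:3]=R.from_euler('xyz',s['ee_rot'],degrees=True).as_matrix(); T[:3,3]=s['ee_pos']; return T
def grab(n):
    T=pose() if n=='wrist' else None
    f=cams.grab_frame(n)
    if n=='wrist': f['W']=T@f['tool_from_camera']
    else:
        W=np.eye(4); W[:3,:3]=np.array(f['rotation']); W[:3,3]=f['eye']; f['W']=W
    return f
def pts(f,uv):
    uv=np.asarray(uv,float).reshape(-1,2); H=f['color'].shape[0]
    F=H/2/np.tan(np.radians(f['fovy'])/2)
    K=np.array([[F,0,f['cx']],[0,F,f['cy']],[0,0,1]])
    n=cv2.undistortPoints(uv.reshape(-1,1,2),K,np.array([f['k1'],0,0,0.])).reshape(-1,2)
    z=f['z_map'][uv[:,1].round().astype(int),uv[:,0].round().astype(int)]
    P=np.c_[n[:,0]*z,-n[:,1]*z,-z]
    P=P@f['W'][:3,:3].T+f['W'][:3,3]; P[z==0]=np.nan; return P
def cloud(f):
    h,w=f['z_map'].shape; u,v=np.meshgrid(np.arange(w),np.arange(h))
    return pts(f,np.c_[u.ravel(),v.ravel()]).reshape(h,w,3)
def save(f,n): cv2.imwrite('pics/'+n,f['color'][...,::-1])
E
python3 - <<'E'
from h import *
s=state(); print(s)
a=[]
for n in ['scene','side']:
    f=grab(n); a.append(f['color']); print(n,f['W'].round(2).tolist(),f['fovy'],f['k1'])
    for t in ['cover','knob_left','knob_right','mould','flask','jar','scraper']:
        for d in look_for(f,t): print(t,round(d['confidence'],2),np.round(d['at']),pts(f,d['at']).round(0))
for n,c in zip(['scene','side'],a): cv2.imwrite(f'pics/{n}0.png',c[...,::-1])
E
```

```text
{'time_s': 0.0, 'qpos': array([-7.83804180e+01,  1.83515711e+01,  8.97047636e+01, -1.84379290e-03,
        7.20441811e+01, -1.14762975e+00]), 'qvel': array([-0.0811798 , -0.08059777, -0.11867873, -0.03361881, -0.0441727 ,
        0.00338629]), 'effort': array([ 1.93845044e-03, -4.12456369e+01, -2.31970793e+01,  7.28410925e-02,
        4.55237261e-02, -1.50140963e-04]), 'ee_pos': array([ 126.95221687, -560.34262209,  235.13207971]), 'ee_rot': array([-1.79899469e+02, -2.60549486e-04,  1.27677815e+01]), 'force': array([-0.12138774,  0.02292756,  0.47675056]), 'torque': array([ 0.01909333, -0.01276897,  0.01111773]), 'gripper_force': 0.0, 'gripper_width': 91.25777724125751}
scene [[57.86, -0.58, 143.33, 1209.5], [57.86, -0.58, 143.33, 1012.31], [57.86, -0.58, 143.33, 773.99], [0.0, 0.0, 0.0, 1.0]] 47.55322655515003 -0.11266988756132684
cover 0.96 [385. 309.] [[-132567. -132764. -133003.]]
cover 0.95 [334. 271.] [[-150975. -151172. -151410.]]
cover 0.81 [318. 233.] [[nan nan nan]]
cover 0.66 [404. 253.] [[-153746. -153943. -154182.]]
knob_left 0.44 [254. 174.] [[-208549. -208746. -208985.
[... 360 characters left out ...]
4247. -174444. -174683.]]
side [[50.48, 0.16, -174.34, 472.71], [50.48, 0.16, -174.34, 1088.35], [50.48, 0.16, -174.34, 865.49], [0.0, 0.0, 0.0, 1.0]] 51.07270797579003 -0.08249854480816252
cover 0.9 [311. 248.] [[211435. 212051. 211828.]]
cover 0.86 [362. 312.] [[183101. 183717. 183494.]]
cover 0.76 [270. 351.] [[157200. 157815. 157592.]]
cover 0.63 [277. 291.] [[184858. 185474. 185251.]]
knob_left 0.7 [313. 172.] [[241733. 242348. 242126.]]
mould 0.78 [312. 169.] [[240172. 240787. 240564.]]
flask 0.67 [210. 252.] [[178449. 179064. 178842.]]
flask 0.25 [311. 248.] [[211353. 211968. 211746.]]
jar 0.9 [223. 199.] [[223372. 223988. 223765.]]
scraper 0.81 [376. 281.] [[211579. 212195. 211972.]]
```

```bash
sed -i "s/W\[:3,:3\]=np.array(f\['rotation'\])/W[:3,:3]=R.from_euler('xyz',f['rotation'],degrees=True).as_matrix()/" h.py
python3 - <<'E'
from h import *
for n in ['scene','side']:
    f=grab(n)
    for t in ['cover','knob_left','knob_right','mould','flask','jar','scraper']:
        for d in look_for(f,t):
            if d['confidence']>.3: print(n,t,round(d['confidence'],2),np.round(d['at']),pts(f,d['at']).round(0))
    C=cloud(f); m=(C[...,2]>64)&(C[...,2]<76); 
    np.save(n,C)
E
```

```text
scene cover 0.9 [385. 312.] [[559. 554.  34.]]
scene cover 0.88 [402. 254.] [[363. 434.  29.]]
scene cover 0.67 [315. 232.] [[483. 229.  34.]]
scene cover 0.58 [334. 273.] [[572. 401.  48.]]
scene knob_left 0.58 [256. 174.] [[489. -45.  95.]]
scene knob_left 0.5 [312. 234.] [[495. 230.  33.]]
scene knob_right 0.62 [214. 152.] [[ 510. -258.   92.]]
scene mould 0.7 [234. 180.] [[539. -89.  69.]]
scene flask 0.65 [262. 266.] [[741. 342. 111.]]
scene jar 0.66 [190. 235.] [[777.  67.  50.]]
scene scraper 0.86 [378. 234.] [[317. 310.   5.]]
scene scraper 0.54 [255. 175.] [[493. -42.  93.]]
side cover 0.67 [278. 292.] [[553. 395.  37.]]
side cover 0.64 [270. 350.] [[551. 576.  66.]]
side cover 0.56 [360. 314.] [[357. 446.  41.]]
side knob_left 0.73 [314. 172.] [[488. -45.  96.]]
side mould 0.85 [314. 170.] [[486. -39. 109.]]
side flask 0.71 [212. 250.] [[718. 345. 117.]]
side jar 0.98 [221. 199.] [[762.  60.  49.]]
side scraper 0.96 [377. 281.] [[304. 306.   5.]]
```

View pics/scene0.png

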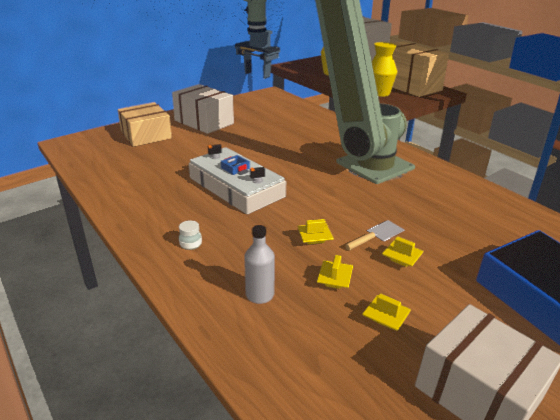

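View pics/side0.png

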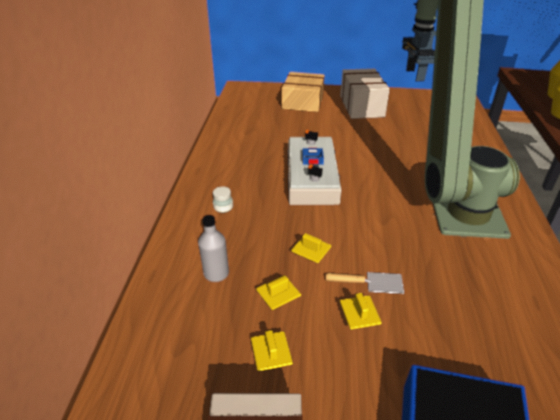

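The scene camera shows the mould at (235,178) with knobs at (214,152) and (257,173). There are four yellow covers, and the rightmost one (smallest y) is at (316,232). The side camera agrees, with that cover at (311,248).

```bash
python3 - <<'E'
from h import *
for n in ['scene','side']:
    C=np.load(n+'.npy'); img=cv2.imread(f'pics/{n}0.png').astype(int)
    reg=(C[...,0]>380)&(C[...,0]<650)&(C[...,1]>-350)&(C[...,1]<60)
    m=reg&(C[...,2]>60)&(C[...,2]<78)
    r=cv2.minAreaRect(C[m][:,:2].astype(np.float32)); print(n,'plate',r)
    k=reg&(C[...,2]>84)&(C[...,2]<122)&(img.max(-1)<75)
    P=C[k]
    for s in (P[P[:,1]<-150],P[P[:,1]>=-150]): print('knob',len(s),s.mean(0),cv2.minAreaRect(s[:,:2].astype(np.float32)))
    b=reg&(C[...,2]>84)&(img[...,0]>100)&(img[...,2]<70); print('neck',C[b].mean(0),b.sum())
    y=(abs(C[...,0]-485)<70)&(abs(C[...,1]-232)<70)&(img[...,0]<80)&(img[...,2]>120)
    l=C[y&(C[...,2]>18)&(C[...,2]<36)]; print('lid',len(l),l.mean(0),cv2.minAreaRect(l[:,:2].astype(np.float32)))
    l=C[y&(C[...,2]>40)&(C[...,2]<75)]; print('rib',len(l),l.mean(0),cv2.minAreaRect(l[:,:2].astype(np.float32)), C[y][:,2].max())
E
```

```text
scene plate ((497.93902587890625, -153.095703125), (161.63975524902344, 308.6654052734375), 5.350121021270752)
knob 95 [ 508.22109834 -258.96482503   99.35780973] ((509.30157470703125, -259.4168395996094), (21.915834426879883, 41.104759216308594), 63.672935485839844)
knob 109 [486.65710163 -40.37413686  99.76233906] ((487.7469787597656, -41.10540771484375), (12.102014541625977, 42.95155334472656), 70.44905090332031)
neck [ 501.53737112 -144.36220514   93.40506386] 98
lid 373 [489.90471357 233.95444231  30.38069217] ((482.24432373046875, 224.83670043945312), (79.52781677246094, 84.3685302734375), 61.600860595703125)
rib 205 [485.17253293 227.48656266  56.66405859] ((483.8476867675781, 225.9071502685547), (21.914915084838867, 51.17636489868164), 54.68592071533203) 69.40352615629752
side plate ((495.7866516113281, -153.5781707763672), (163.33753967285156, 311.58447265625), 5.718931198120117)
knob 89 [ 505.22941739 -257.50001449  101.83399656] ((506.0450744628906, -257.5714416503906), (16.388994216918945, 42.27590560913086), 88.09053039550781)
knob 106 [483.61232041 -38.96658959 102.38705992] ((483.7619323730469, -42.877220153808594), (16.990581512451172, 44.28553009033203), 66.42205810546875)
neck [ 498.04224732 -146.51537285   92.23757872] 103
lid 433 [479.93918091 238.53206716  29.41405335] ((458.7008361816406, 236.71697998046875), (80.1550064086914, 134.85755920410156), 62.00044631958008)
rib 198 [480.82338411 229.15026971  57.07725098] ((481.09814453125, 225.72996520996094), (17.27937889099121, 53.15824508666992), 62.421958923339844) 70.40420079763237
```

```bash
python3 - <<'E'
from h import *
for n in ['scene','side']:
    C=np.load(n+'.npy'); 
    m=(C[...,2]>60)&(C[...,2]<300)&(C[...,1]<-310)&(C[...,0]>200)&(C[...,0]<900)&(C[...,1]>-800)
    P=C[m]; P=P[(P[:,1]>-700)]
    for x in range(200,900,100):
        q=P[(P[:,0]>=x)&(P[:,0]<x+100)]
        if len(q)>3: print(n,x,len(q),np.percentile(q,[2,98],axis=0).round().tolist())
E
```

```text
scene 200 428 [[210.0, -695.0, 61.0], [298.0, -604.0, 133.0]]
scene 300 561 [[303.0, -697.0, 61.0], [375.0, -594.0, 133.0]]
scene 400 42 [[477.0, -699.0, 64.0], [499.0, -576.0, 103.0]]
scene 500 382 [[503.0, -696.0, 61.0], [598.0, -638.0, 104.0]]
scene 600 205 [[602.0, -698.0, 61.0], [648.0, -649.0, 105.0]]
side 200 533 [[210.0, -693.0, 62.0], [298.0, -606.0, 134.0]]
side 300 447 [[301.0, -697.0, 62.0], [371.0, -593.0, 134.0]]
side 400 56 [[447.0, -693.0, 63.0], [499.0, -311.0, 102.0]]
side 500 336 [[502.0, -696.0, 61.0], [599.0, -639.0, 105.0]]
side 600 142 [[602.0, -696.0, 62.0], [647.0, -648.0, 105.0]]
```

Call:
servo_tool([
  [0, [0, 0, 0], [0, 0, -0.148]],
  [0, [0, 0, 0], [0, 0, -0.148]],
  [0, [0, 0, 0], [0, 0, -0.148]],
  [0, [0, 0, 0], [0, 0, -0.148]],
  [0, [0, 0, 0], [0, 0, -0.148]],
  [0, [0, 0, 0], [0, 0, -0.148]],
  [0, [0, 0, 0], [0, 0, -0.148]],
  [0, [0, 0, 0], [0, 0, -0.148]],
  [0, [0, 0, 0], [0, 0, -0.148]],
  [0, [0, 0, 0], [0, 0, 0]],
], squeeze=30)

```text
time_s: 2.6
ee_pos: [127.0, -560.8, 236.0]
ee_rot: [180.0, 0.0, 89.1]
force: [-0.5, 0.3, -0.4]
gripper_width: 91.8
gripper_force: 0.0
```

Call:
servo_tool([
  [0, [30.4, 37.5, 0], [0, 0, 0]],
  [0, [30.4, 37.5, 0], [0, 0, 0]],
  [0, [30.4, 37.5, 0], [0, 0, 0]],
  [0, [30.4, 37.5, 0], [0, 0, 0]],
  [0, [30.4, 37.5, 0], [0, 0, 0]],
  [0, [30.4, 37.5, 0], [0, 0, 0]],
  [0, [30.4, 37.5, 0], [0, 0, 0]],
  [0, [30.4, 37.5, 0], [0, 0, 0]],
  [0, [30.4, 37.5, 0], [0, 0, 0]],
  [0, [30.4, 37.5, 0], [0, 0, 0]],
])

```text
time_s: 3.6
ee_pos: [508.3, -261.4, 236.1]
ee_rot: [180.0, 0.0, 88.9]
force: [-0.0, 0.1, -0.2]
gripper_width: 90.8
gripper_force: 0.0
```

Call:
servo_tool([
  [0, [0, 0, 0], [0, 0, -0.148]],
  [0, [0, 0, 0], [0, 0, -0.148]],
  [0, [0, 0, 0], [0, 0, -0.148]],
  [0, [0, 0, 0], [0, 0, -0.148]],
  [0, [0, 0, 0], [0, 0, -0.148]],
  [0, [0, 0, 0], [0, 0, -0.148]],
  [0, [0, 0, 0], [0, 0, -0.148]],
  [0, [0, 0, 0], [0, 0, -0.148]],
  [0, [0, 0, 0], [0, 0, 0]],
  [0, [0, 0, 0], [0, 0, 0]],
])

```text
time_s: 4.6
ee_pos: [506.9, -262.8, 236.0]
ee_rot: [180.0, 0.0, 156.6]
force: [0.2, 0.4, 0.6]
gripper_width: 91.5
gripper_force: 0.0
```

```bash
cat > w.py <<'E'
from h import *
import sys
f=grab('wrist'); s=state(); print(s['time_s'],s['ee_pos'].round(1),s['ee_rot'].round(1)); save(f,sys.argv[1]); np.save('wrist',cloud(f))
C=cloud(f); img=f['color'].astype(int)
k=(C[...,2]>104)&(C[...,2]<122)&(img.max(-1)<75)
n,lab=cv2.connectedComponents(k.astype(np.uint8))
for i in range(1,n):
    P=C[lab==i]
    if len(P)>60: print('knob',len(P),P.mean(0).round(1),cv2.minAreaRect(P[:,:2].astype(np.float32)))
E
python3 w.py w1.png
```

```text
4.65 [ 506.9 -262.8  236. ] [-180.     0.   156.7]
knob 1266 [479.2 -48.1 110.5] ((484.165771484375, -48.36894226074219), (14.312881469726562, 43.408409118652344), 68.43578338623047)
knob 715 [ 499.3 -263.6  111.9] ((500.30523681640625, -264.0645751953125), (13.983685493469238, 33.761329650878906), 76.79743957519531)
```

View pics/w1.png

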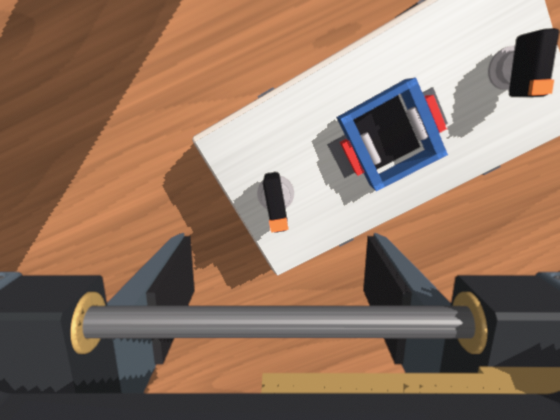

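The wrist view shows the right knob at (276,202), the left knob at (535,62) and the neck at (392,133), all in clear view. The orange bar ends need to be included in the fit.

```bash
cat > fit.py <<'E'
from h import *
import sys
C=np.load('wrist.npy'); img=cv2.imread('pics/'+sys.argv[1]).astype(int)
b,g,r=img[...,0],img[...,1],img[...,2]
dark=img.max(-1)<75; org=(r>150)&(g<140)&(b<90)
for c in ((507,-262),(486,-43)):
    k=(C[...,2]>107)&(C[...,2]<119)&(np.hypot(C[...,0]-c[0],C[...,1]-c[1])<40)
    P=C[k]
    if len(P)<50: continue
    q=cv2.minAreaRect(P[:,:2].astype(np.float32)); v=cv2.PCACompute(P[:,:2],None)[1][0]
    print('knob',len(P),P[:,2].mean(),q,'pca',np.degrees(np.arctan2(v[1],v[0])))
    o=C[k&org]; print(' orange',o.mean(0) if len(o) else None)
k=(b>90)&(r<70)&(C[...,2]>88)&(C[...,2]<103)
P=C[k]; print('neck',cv2.minAreaRect(P[:,:2].astype(np.float32)),P[:,2].mean())
k=(C[...,2]>62)&(C[...,2]<78)&(img.min(-1)>120); P=C[k]
print('plate',cv2.minAreaRect(P[:,:2].astype(np.float32)),P[:,2].mean())
E
python3 fit.py w1.png
```

```text
knob 954 112.23840534475713 ((506.4169006347656, -265.5643310546875), (14.407960891723633, 46.38936233520508), 75.9939193725586) pca -14.09245640655816
 orange [ 520.12691387 -269.10170472  112.75971543]
knob 1605 111.57999883362149 ((485.1081237792969, -47.38193130493164), (16.671354293823242, 46.325504302978516), 71.77882385253906) pca -19.582723856733892
 orange [498.99325841 -55.11245054 112.53786779]
neck ((495.1129455566406, -156.86428833007812), (66.99848175048828, 63.377044677734375), 5.536494255065918) 94.90848143597498
plate ((495.7540588378906, -156.29541015625), (150.67938232421875, 300.6759948730469), 5.6070876121521) 69.46207595463854
```

Call:
servo_tool([
  [110, [0, 0, 0], [0, 0, -0.148]],
  [110, [0.3, -2.4, 0], [0, 0, -0.014]],
  [110, [0, 0, 30], [0, 0, 0]],
  [110, [0, 0, 35], [0, 0, 0]],
  [110, [0, 0, 35], [0, 0, 0]],
  [110, [0, 0, 19], [0, 0, 0]],
  [110, [0, 0, 10], [0, 0, 0]],
  [110, [0, 0, 0], [0, 0, 0]],
  [255, [0, 0, 0], [0, 0, 0]],
  [255, [0, 0, 0], [0, 0, 0]],
], squeeze=30)

```text
time_s: 5.65
ee_pos: [506.9, -265.6, 108.4]
ee_rot: [-180.0, 0.2, 166.2]
force: [-0.2, -0.2, 0.5]
gripper_width: 38.9
gripper_force: 0.0
```

Call:
servo_tool([
  [255, [0, 0, 0], [0, 0, 0]],
  [255, [0, 0, 0], [0, 0, 0]],
  [255, [0, 0, 0], [0, 0, 0]],
  [255, [0, 0, 0], [0, 0, 0]],
  [255, [0, 0, 0], [0, 0, 0]],
  [255, [0, 0, 0], [0, 0, 0]],
  [255, [0, 0, 0], [0, 0, 0]],
  [255, [0, 0, 0], [0, 0, 0]],
  [255, [0, 0, 0], [0, 0, 0]],
  [255, [0, 0, 0], [0, 0, 0]],
])

```text
time_s: 6.65
ee_pos: [506.1, -265.4, 107.4]
ee_rot: [-180.0, 0.0, 166.2]
force: [-2.1, -1.6, 4.7]
gripper_width: 13.7
gripper_force: 30.0
```

Call:
servo_tool([
  [255, [0, 0, 0], [0, 0, 0.14]],
  [255, [0, 0, 0], [0, 0, 0.14]],
  [255, [0, 0, 0], [0, 0, 0.14]],
  [255, [0, 0, 0], [0, 0, 0.14]],
  [255, [0, 0, 0], [0, 0, 0.14]],
  [255, [0, 0, 0], [0, 0, 0.14]],
  [255, [0, 0, 0], [0, 0, 0.14]],
  [255, [0, 0, 0], [0, 0, 0.14]],
  [255, [0, 0, 0], [0, 0, 0.12]],
  [255, [0, 0, 0], [0, 0, 0.06]],
])

```text
time_s: 7.65
ee_pos: [505.7, -265.9, 107.4]
ee_rot: [-180.0, 0.1, 91.8]
force: [-2.7, -2.8, 5.7]
gripper_width: 15.3
gripper_force: 31.6
```

```bash
python3 -c "
from h import *
s=state();print({k:s[k] for k in('time_s','ee_pos','ee_rot','force','torque','gripper_width')})"
```

```text
{'time_s': 7.65, 'ee_pos': array([ 505.72982463, -265.9220974 ,  107.36109917]), 'ee_rot': array([-1.79961516e+02,  1.36979144e-01,  9.17655723e+01]), 'force': array([-2.73864818, -2.75185627,  5.71596789]), 'torque': array([-0.43630198,  0.32198395,  1.28671332]), 'gripper_width': 15.297733896314806}
```

Call:
servo_tool([
  [110, [0, 0, 0], [0, 0, -0.06]],
  [110, [0, 0, 0], [0, 0, 0]],
  [110, [0, 0, 0], [0, 0, 0]],
  [110, [0, 0, -25], [0, 0, 0]],
  [110, [0, 0, -30], [0, 0, 0]],
  [110, [43.6, -5.5, 0], [0, 0, 0]],
  [110, [43.6, -5.5, 0], [0, 0, 0]],
  [110, [43.6, -5.5, 0], [0, 0, 0]],
  [110, [43.6, -5.5, 0], [0, 0, 0]],
  [110, [43.6, -5.5, 0], [0, 0, 0]],
])

```text
time_s: 8.65
ee_pos: [458.3, -48.7, 161.8]
ee_rot: [180.0, -0.0, 95.1]
force: [1.3, -0.8, -0.1]
gripper_width: 51.9
gripper_force: 0.0
```

Call:
servo_tool([
  [110, [0, 0, 0], [0, 0, -0.144]],
  [110, [0, 0, 0], [0, 0, -0.144]],
  [110, [0, 0, 0], [0, 0, -0.144]],
  [110, [0, 0, 0], [0, 0, -0.144]],
  [110, [0, 0, 0], [0, 0, -0.144]],
  [110, [0, 0, 0], [0, 0, -0.144]],
  [110, [0, 0, 0], [0, 0, -0.144]],
  [110, [0, 0, 0], [0, 0, -0.144]],
  [110, [0, 0, 0], [0, 0, 0]],
  [110, [0, 0, 0], [0, 0, 0]],
])

```text
time_s: 9.65
ee_pos: [458.9, -50.3, 161.8]
ee_rot: [180.0, -0.0, 161.0]
force: [-0.1, 0.1, -0.2]
gripper_width: 51.7
gripper_force: 0.0
```

```bash
python3 w.py w2.png; python3 fit.py w2.png
```

```text
9.7 [458.9 -50.3 161.8] [180.  -0. 161.]
knob 1154 [477.1 -44.5 111.8] ((478.7149963378906, -44.86763000488281), (13.246692657470703, 34.267696380615234), 69.96236419677734)
knob 1491 112.18912402901428 ((483.4609069824219, -46.158912658691406), (14.16530990600586, 43.793128967285156), 70.33672332763672) pca -19.670515663616012
 orange [498.44045177 -54.42101005 112.98414361]
neck ((465.87188720703125, -133.1658935546875), (14.134109497070312, 13.739175796508789), 5.770021915435791) 94.28090254855596
plate ((494.38238525390625, -146.3186798095703), (150.09434509277344, 279.97210693359375), 5.493066310882568) 69.62631954623346
```

Call:
servo_tool([
  [110, [-23, 11.6, 0], [0, 0, 0.01]],
  [110, [0, 0, 15], [0, 0, 0]],
  [110, [0, 0, 25], [0, 0, 0]],
  [110, [0, 0, 14.5], [0, 0, 0]],
  [110, [0, 0, 0], [0, 0, 0]],
  [255, [0, 0, 0], [0, 0, 0]],
  [255, [0, 0, 0], [0, 0, 0]],
  [255, [0, 0, 0], [0, 0, 0]],
  [255, [0, 0, 0], [0, 0, 0]],
  [255, [0, 0, 0], [0, 0, 0]],
])

```text
time_s: 10.7
ee_pos: [484.7, -46.9, 107.9]
ee_rot: [180.0, 0.1, 160.6]
force: [0.1, 0.1, 0.5]
gripper_width: 14.8
gripper_force: 0.4
```

Call:
servo_tool([
  [255, [0, 0, 0], [0, 0, 0]],
  [255, [0, 0, 0], [0, 0, 0]],
  [255, [0, 0, 0], [0, 0, 0.14]],
  [255, [0, 0, 0], [0, 0, 0.14]],
  [255, [0, 0, 0], [0, 0, 0.14]],
  [255, [0, 0, 0], [0, 0, 0.14]],
  [255, [0, 0, 0], [0, 0, 0.14]],
  [255, [0, 0, 0], [0, 0, 0.14]],
  [255, [0, 0, 0], [0, 0, 0.14]],
  [255, [0, 0, 0], [0, 0, 0.14]],
])

```text
time_s: 11.7
ee_pos: [484.3, -47.2, 107.9]
ee_rot: [-180.0, 0.0, 96.1]
force: [-2.3, -1.0, 4.2]
gripper_width: 14.2
gripper_force: 30.0
```

Call:
servo_tool([
  [255, [0, 0, 0], [0, 0, 0.06]],
  [255, [0, 0, 0], [0, 0, 0.03]],
  [255, [0, 0, 0], [0, 0, 0]],
  [255, [0, 0, 0], [0, 0, 0]],
  [255, [0, 0, 0], [0, 0, 0]],
  [255, [0, 0, 0], [0, 0, 0]],
  [255, [0, 0, 0], [0, 0, 0]],
  [255, [0, 0, 0], [0, 0, 0]],
  [255, [0, 0, 0], [0, 0, 0]],
  [255, [0, 0, 0], [0, 0, 0]],
])

```text
time_s: 12.7
ee_pos: [484.3, -47.5, 107.8]
ee_rot: [-180.0, 0.1, 91.5]
force: [-2.9, -0.6, 5.1]
gripper_width: 15.6
gripper_force: 31.3
```

```bash
python3 -c "
from h import *
s=state();print({k:s[k] for k in('time_s','ee_pos','ee_rot','force','torque','gripper_width')})"
```

```text
{'time_s': 12.7, 'ee_pos': array([484.26775297, -47.45262075, 107.84726965]), 'ee_rot': array([-1.79972517e+02,  1.12853896e-01,  9.15232137e+01]), 'force': array([-2.86742337, -0.62771562,  5.08576481]), 'torque': array([-0.15658329,  0.18359264,  1.15409717]), 'gripper_width': 15.574443057523126}
```

Call:
servo_tool([
  [60, [0, 0, 0], [0, 0, 0]],
  [60, [0, 0, 0], [0, 0, 0]],
  [60, [0, 0, 0], [0, 0, 0]],
  [60, [0, 0, -30], [0, 0, 0]],
  [40, [0, 0, -45], [0, 0, 0]],
  [40, [0, 0, -45], [0, 0, 0]],
  [40, [45, 1, 0], [0, 0, 0]],
  [40, [45, 1, 0], [0, 0, 0]],
  [40, [45, 1, 0], [0, 0, 0]],
  [40, [45, 1, 0], [0, 0, 0]],
])

```text
time_s: 13.7
ee_pos: [484.3, 134.8, 227.4]
ee_rot: [180.0, -0.0, 91.2]
force: [0.3, 0.5, 0.7]
gripper_width: 76.7
gripper_force: 0.0
```

Call:
servo_tool([
  [40, [45, 1, 0], [0, 0, 0]],
  [40, [45, 1, 0], [0, 0, 0]],
  [0, [0, 0, 0], [0, 0, -0.14]],
  [0, [0, 0, 0], [0, 0, -0.14]],
  [0, [0, 0, 0], [0, 0, -0.14]],
  [0, [0, 0, 0], [0, 0, -0.14]],
  [0, [0, 0, 0], [0, 0, -0.14]],
  [0, [0, 0, 0], [0, 0, -0.14]],
  [0, [0, 0, 0], [0, 0, -0.14]],
  [0, [0, 0, 0], [0, 0, 0]],
])

```text
time_s: 14.7
ee_pos: [484.5, 223.2, 227.1]
ee_rot: [-180.0, -0.0, 147.4]
force: [-0.4, 0.5, 0.3]
gripper_width: 91.2
gripper_force: 0.0
```

```bash
cat > cov.py <<'E'
from h import *
import sys
f=grab('wrist'); s=state(); print(s['time_s'],s['ee_pos'].round(1),s['ee_rot'].round(1)); save(f,sys.argv[1])
C=cloud(f); img=f['color'].astype(int)
y=(img[...,2]<90)&(img[...,0]>110)
for lo,hi in ((22,38),(61,73)):
    m=y&(C[...,2]>lo)&(C[...,2]<hi)&(np.hypot(C[...,0]-483,C[...,1]-228)<75); P=C[m]
    if len(P)>5: print(lo,len(P),P.mean(0).round(1),cv2.minAreaRect(P[:,:2].astype(np.float32)))
E
python3 cov.py w3.png
```

```text
14.75 [484.5 223.2 227.1] [-180.    -0.   147.2]
22 1259 [485.  196.5  29.6] ((481.3232727050781, 218.77003479003906), (70.2177505493164, 79.66178131103516), 63.21518325805664)
61 113 [478.8 216.1  64.4] ((478.2581481933594, 216.3831787109375), (7.9196014404296875, 50.73537826538086), 70.58572387695312)
```

View pics/w3.png

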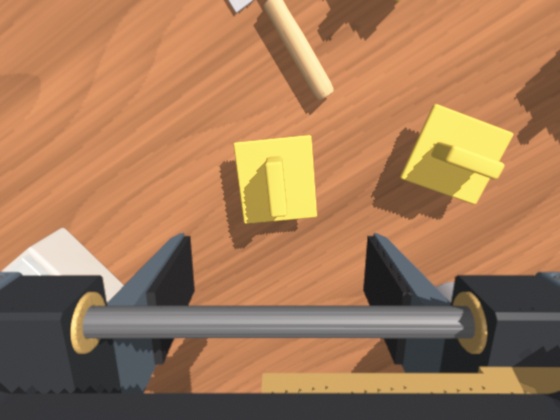

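The wrist view shows the cover at (276,180), with its rib almost in line with the tool's x axis. My colour mask was too tight, so I'll redo the fit.

```bash
sed -i "s/^y=.*/y=(img[...,2]<0.65*img[...,0])\&(img[...,1]>0.6*img[...,0])/; s/(61,73)/(58,76)/" cov.py; python3 cov.py w4.png
```

```text
14.8 [484.5 223.2 227.2] [-180.    -0.   147.2]
22 5140 [477.9 224.5  29.5] ((480.7923583984375, 222.4248046875), (76.2177505493164, 84.06078338623047), 63.01005935668945)
58 972 [479.5 223.3  65.1] ((480.58135986328125, 222.68191528320312), (16.01443099975586, 51.618186950683594), 62.94485855102539)
```

Call:
servo_tool([
  [80, [0, 0, 0], [0, 0, -0.1]],
  [80, [3.1, -2.3, 0], [0, 0, 0]],
  [80, [0, 0, 40], [0, 0, 0]],
  [80, [0, 0, 45], [0, 0, 0]],
  [80, [0, 0, 45], [0, 0, 0]],
  [80, [0, 0, 25], [0, 0, 0]],
  [80, [0, 0, 10], [0, 0, 0]],
  [80, [0, 0, 6], [0, 0, 0]],
  [80, [0, 0, 0], [0, 0, 0]],
  [255, [0, 0, 0], [0, 0, 0]],
], squeeze=50)

```text
time_s: 15.8
ee_pos: [481.8, 223.0, 57.8]
ee_rot: [179.9, 0.1, 153.1]
force: [0.6, -0.1, 0.3]
gripper_width: 57.2
gripper_force: 0.0
```

Call:
servo_tool([
  [255, [0, 0, 0], [0, 0, 0]],
  [255, [0, 0, 0], [0, 0, 0]],
  [255, [0, 0, 0], [0, 0, 0]],
  [255, [0, 0, 0], [0, 0, 0]],
  [255, [0, 0, 0], [0, 0, 0]],
  [255, [0, 0, 0], [0, 0, 0]],
  [255, [0, 0, 0], [0, 0, 0]],
  [255, [0, 0, 0], [0, 0, 0]],
  [255, [0, 0, 0], [0, 0, 0]],
  [255, [0, 0, 0], [0, 0, 0]],
])

```text
time_s: 16.8
ee_pos: [480.8, 222.5, 56.5]
ee_rot: [180.0, 0.0, 153.1]
force: [-0.8, -0.8, 1.8]
gripper_width: 16.1
gripper_force: 50.0
```

Call:
servo_tool([
  [255, [0, 0, -20], [0, 0, 0]],
  [255, [0, 0, -40], [0, 0, 0]],
  [255, [0, 0, -45], [0, 0, 0]],
  [255, [0, 0, -45], [0, 0, 0]],
  [255, [0, 0, 0], [0, 0, -0.141]],
  [255, [0, 0, 0], [0, 0, -0.141]],
  [255, [0, 0, 0], [0, 0, -0.141]],
  [255, [0, 0, 0], [0, 0, -0.142]],
  [255, [2.2, -38, 0], [0, 0, 0]],
  [255, [2.2, -38, 0], [0, 0, 0]],
])

```text
time_s: 17.8
ee_pos: [483.2, 146.0, 205.6]
ee_rot: [-180.0, -0.1, -174.3]
force: [1.1, 0.3, -2.9]
gripper_width: 16.1
gripper_force: 50.0
```

Call:
servo_tool([
  [255, [2.2, -38, 0], [0, 0, 0]],
  [255, [2.2, -38, 0], [0, 0, 0]],
  [255, [2.2, -38, 0], [0, 0, 0]],
  [255, [2.2, -38, 0], [0, 0, 0]],
  [255, [2.2, -38, 0], [0, 0, 0]],
  [255, [2.2, -38, 0], [0, 0, 0]],
  [255, [2.2, -38, 0], [0, 0, 0]],
  [255, [2.2, -37, 0], [0, 0, 0]],
  [255, [0, 0, 0], [0, 0, 0]],
  [255, [0, 0, 0], [0, 0, 0]],
])

```text
time_s: 18.8
ee_pos: [494.7, -157.1, 205.7]
ee_rot: [179.9, -0.1, -174.6]
force: [0.0, 1.0, -1.9]
gripper_width: 15.4
gripper_force: 50.0
```

```bash
python3 - <<'E'
from h import *
s=state(); print(s['time_s'],s['ee_pos'].round(1),s['ee_rot'].round(2),s['force'].round(2))
f=grab('wrist'); save(f,'w5.png'); C=cloud(f); img=f['color'].astype(int); r,g,b=[img[...,i] for i in range(3)]
k=(b>90)&(r<70)&(C[...,2]>88)&(C[...,2]<103); print('blue',k.sum())
y=(b<.65*r)&(g>.6*r)&(C[...,2]>120); P=C[y]; print(len(P))
for lo,hi in ((168,186),(205,225)):
    m=y&(C[...,2]>lo)&(C[...,2]<hi); P=C[m]
    if len(P)>5: print(lo,len(P),P.mean(0),cv2.minAreaRect(P[:,:2].astype(np.float32)))
for n in ('scene','side'):
    f=grab(n); C=cloud(f); img=f['color'].astype(int); r,g,b=[img[...,i] for i in range(3)]
    if n=='side': save(f,'side1.png')
    reg=(abs(C[...,0]-495)<90)&(abs(C[...,1]+155)<90)
    y=reg&(b<.65*r)&(g>.6*r)&(C[...,2]>140); L=C[y&(C[...,2]>170)&(C[...,2]<190)]
    print(n,y.sum(),'lid',cv2.minAreaRect(L[:,:2].astype(np.float32)),np.percentile(L,[50,95],axis=0)[:,2])
    k=reg&(b>90)&(r<70)&(C[...,2]>80)&(C[...,2]<105);P=C[k]; print('neck',len(P),P.mean(0))
    if len(P)>10: print(cv2.minAreaRect(P[:,:2].astype(np.float32)))
E
```

```text
18.8 [ 494.7 -157.1  205.7] [ 1.7993e+02 -9.0000e-02 -1.7460e+02] [ 0.02  1.05 -1.88]
blue 713
21836
168 9347 [ 471.58823655 -159.47630181  178.74161361] ((478.55010986328125, -158.9048614501953), (52.34360885620117, 76.0580062866211), 5.145166397094727)
205 2817 [ 483.73389899 -158.35148167  214.02515704] ((492.1935119628906, -153.2292938232422), (52.287620544433594, 37.60169982910156), 22.611289978027344)
scene 438 lid ((494.1676025390625, -154.60235595703125), (85.78093719482422, 80.92694091796875), 6.0849480628967285) [179.71091058 185.81950515]
neck 132 [ 501.63430201 -146.06289008   92.09765464]
((497.2691650390625, -150.49073791503906), (70.0755386352539, 66.28337860107422), 3.929070472717285)
side 472 lid ((493.7578125, -153.34219360351562), (84.57867431640625, 81.80204772949219), 4.229052543640137) [180.23610437 185.61076279]
neck 126 [ 498.8921035  -149.00071279   91.08268577]
((496.5973205566406, -151.9927978515625), (65.52940368652344, 67.38871765136719), 6.458222389221191)
```

View pics/w5.png

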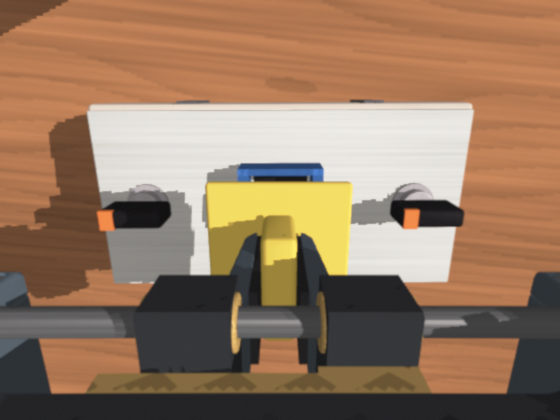

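Call:
servo_tool([
  [255, [-0.4, 0.3, 20], [0, 0, 0]],
  [255, [0, 0, 20], [0, 0, 0]],
  [255, [0, 0, 10], [0, 0, 0]],
  [255, [0, 0, 4], [0, 0, 0]],
  [255, [0, 0, 2], [0, 0, 0]],
  [255, [0, 0, 2], [0, 0, 0]],
  [255, [0, 0, 0], [0, 0, 0]],
  [255, [0, 0, 0], [0, 0, 0]],
  [255, [0, 0, 0], [0, 0, 0]],
  [255, [0, 0, 0], [0, 0, 0]],
], squeeze=60)

```text
time_s: 19.95
ee_pos: [495.7, -156.6, 148.7]
ee_rot: [-180.0, 0.0, -174.5]
force: [0.9, 0.8, -1.4]
gripper_width: 15.7
gripper_force: 60.0
```

Call:
servo_tool([
  [255, [0, 0, 1], [0, 0, 0]],
  [255, [0, 0, 1], [0, 0, 0]],
  [255, [0, 0, 1], [0, 0, 0]],
  [255, [0, 0, 1], [0, 0, 0]],
  [255, [0, 0, 0], [0, 0, 0]],
  [255, [0, 0, 0], [0, 0, 0]],
  [255, [0, 0, 0], [0, 0, 0]],
  [255, [0, 0, 0], [0, 0, 0]],
  [255, [0, 0, 0], [0, 0, 0]],
  [255, [0, 0, 0], [0, 0, 0]],
])

```text
time_s: 20.95
ee_pos: [496.0, -156.4, 145.3]
ee_rot: [-180.0, 0.1, -174.5]
force: [-1.4, 1.4, 5.2]
gripper_width: 15.6
gripper_force: 60.0
```

Call:
servo_tool([
  [255, [0, 0, 1], [0, 0, 0]],
  [255, [0, 0, 1], [0, 0, 0]],
  [255, [0, 0, 1], [0, 0, 0]],
  [255, [0, 0, 1], [0, 0, 0]],
  [255, [0, 0, 1], [0, 0, 0]],
  [255, [0, 0, 0], [0, 0, 0]],
  [255, [0, 0, 0], [0, 0, 0]],
  [255, [0, 0, 0], [0, 0, 0]],
  [255, [0, 0, 0], [0, 0, 0]],
  [255, [0, 0, 0], [0, 0, 0]],
])

```text
time_s: 21.95
ee_pos: [496.7, -156.4, 140.7]
ee_rot: [-180.0, 0.2, -174.5]
force: [-0.4, 1.4, 6.1]
gripper_width: 15.7
gripper_force: 60.0
```

Call:
servo_tool([
  [255, [0, 0, 1], [0, 0, 0]],
  [255, [0, 0, 1], [0, 0, 0]],
  [255, [0, 0, 1], [0, 0, 0]],
  [255, [0, 0, 1], [0, 0, 0]],
  [255, [0, 0, 1], [0, 0, 0]],
  [255, [0, 0, 0], [0, 0, 0]],
  [255, [0, 0, 0], [0, 0, 0]],
  [255, [0, 0, 0], [0, 0, 0]],
  [255, [0, 0, 0], [0, 0, 0]],
  [255, [0, 0, 0], [0, 0, 0]],
])

```text
time_s: 22.95
ee_pos: [495.0, -156.3, 133.7]
ee_rot: [180.0, -0.1, -174.5]
force: [1.9, 1.3, -11.0]
gripper_width: 15.3
gripper_force: 60.0
```

Call:
servo_tool([
  [255, [0, 0, 1], [0, 0, 0]],
  [255, [0, 0, 1], [0, 0, 0]],
  [255, [0, 0, 1], [0, 0, 0]],
  [255, [0, 0, 1], [0, 0, 0]],
  [255, [0, 0, 1], [0, 0, 0]],
  [255, [0, 0, 1], [0, 0, 0]],
  [255, [0, 0, 1], [0, 0, 0]],
  [255, [0, 0, 0], [0, 0, 0]],
  [255, [0, 0, 0], [0, 0, 0]],
  [255, [0, 0, 0], [0, 0, 0]],
])

```text
time_s: 23.95
ee_pos: [496.4, -157.1, 128.5]
ee_rot: [-179.9, 0.1, -174.5]
force: [-0.8, 0.3, 6.1]
gripper_width: 15.3
gripper_force: 60.0
```

Call:
servo_tool([
  [255, [0, 0, 1], [0, 0, 0]],
  [255, [0, 0, 1], [0, 0, 0]],
  [255, [0, 0, 0.5], [0, 0, 0]],
  [255, [0, 0, 0], [0, 0, 0]],
  [255, [0, 0, 0], [0, 0, 0]],
  [255, [0, 0, 0], [0, 0, 0]],
  [255, [0, 0, 0], [0, 0, 0]],
  [255, [0, 0, 0], [0, 0, 0]],
  [255, [0, 0, 0], [0, 0, 0]],
  [255, [0, 0, 0], [0, 0, 0]],
])

```text
time_s: 24.95
ee_pos: [496.5, -157.2, 128.4]
ee_rot: [-179.9, 0.2, -174.5]
force: [-4.2, 0.4, 21.5]
gripper_width: 15.9
gripper_force: 60.0
```

```bash
python3 - <<'E'
from h import *
ims=[]
for n in ('scene','side'):
    f=grab(n); C=cloud(f); img=f['color'].astype(int); r,g,b=[img[...,i] for i in range(3)]
    reg=(abs(C[...,0]-495)<50)&(abs(C[...,1]+155)<50)
    y=reg&(b<.65*r)&(g>.6*r); L=C[y&(C[...,2]>90)&(C[...,2]<118)]; print(n,len(L),np.median(L[:,2]))
    ims.append(cv2.resize(f['color'][110:230,170:370],(800,480) if 0 else (480,288),interpolation=cv2.INTER_CUBIC))
f=grab('wrist'); ims.append(cv2.resize(f['color'],(480,360))[:288])
C=cloud(f)
cv2.imwrite('pics/fin.png',cv2.resize(np.vstack(ims),(416,600*1))[...,::-1])
s=state(); print(s['time_s'],s['ee_pos'].round(1),s['force'].round(1))
E
```

```text
scene 240 102.19595019373327
side 256 102.16865012114954
25.1 [ 496.5 -157.1  128.5] [-4.4 -0.1 21.4]
```

View pics/fin.png

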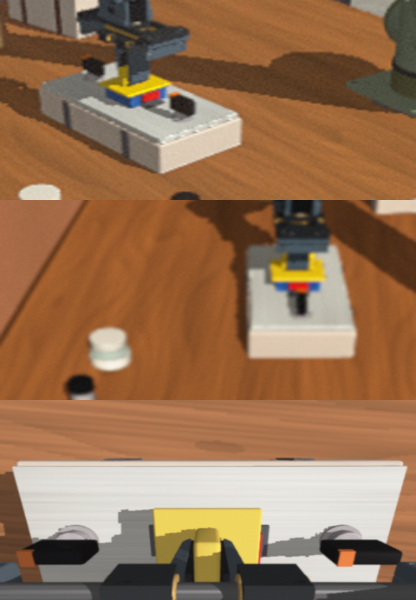

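The views show the lid resting on the blue rim: its top is at 102 mm, which is the fully home height. Both knob bars lie along the mould's long side, and the arm is pressing with about 21 N. I'm handing it in.

```bash
python3 -c "
from workcell import ticket
print(ticket.job_done())"
```

```text
the job is handed in; nothing more can be done
None
```

Job handed in at about 25 s: both knobs were turned clockwise to their end stops first, then the rightmost yellow cover was snapped fully home on the neck, and the arm is still pressing it down with about 21 N.

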